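# Get the carrying plate under the box of etching plates

### The arm

A 7-joint arm with a two-finger parallel gripper is mounted at the origin on the work surface. World frame = base frame: x ahead of the robot, y to its left, z up, the work surface at z = 0. Lengths are in m, angles in rad, forces in N, time in s.
With the tool pointing down it reaches from about 0.425 to 0.875 m from the base axis. Payload 9.9 kg.
Tool frame: the origin (TCP) lies at the very end of the fingers, on their centre line; the grasp point (between the pads) lies pinch_z behind it (pinch_z is the distance from the TCP to the grasp point, in m); z points along the fingers, y is the direction in which the jaws open and shut (so a half turn about z gives the same grasp; the last joint's range is limited). The gripper opens to 85 mm and grips with 20 to 120 N. Pads are 22 mm wide; open, the fingers measure 114 mm over their backs; the gripper's body (76 mm by 85 mm) begins 54 mm behind the grasp point. The pads swing forward as they close: fully open they stand 13 mm farther back than shut.
Start: joints at [1.206, 0.576, 0.025, 1.437, -0.015, 1.129, -0.057], TCP at [0.187, -0.649, 0.231] pointing down, gripper open.
Joint ranges: [-2.76, 2.76], [-0.34, 2.15], [-1.52, 1.57], [0.19, 2.46], [-1.09, 4.23], [0.17, 1.99], [-2.82, 2.82]. Speed limits (rad/s): [2.22, 2.22, 3.01, 3.01, 3.14, 3.14, 3.14].

### API

Orientations are given as a rotation vector (axis times angle).
In Python, from workcell import goto, move_straight, move_j, gripper_to, dwell, ik, observe, read_camera, camera_model, IKError, hand_in, pinch_z gives the robot as it stands. Calls block until the motion is done:
- goto(position, orientation): joint-space move of the TCP to a pose.
- move_straight(position, rot=None, rate=0.15, until_force=None): straight line of the TCP; rot=None keeps the orientation; rate is the mean speed in m/s. With until_force (N) it stops when the force on the tool has changed by that much, and returns True; else False.
- move_j(angles): joint-space move.
- gripper_to(opening, newtons=None): opening from 0.0 (shut) to 1.0 (fully open); newtons is the grip in N (None keeps the last); returns when the fingers have stopped.
- dwell(seconds).
- ik(position, orientation): joint angles nearest the present ones, or None.
- observe(): the state.
- read_camera(name): name is "scene" or "top"; returns (picture, depth): 384x512x3 uint8, blue, green, red; 384x512 float32, m along the optical axis (not along the pixel's ray), 0 where there is no reading.
- camera_model(name): a dict with "fovy" (degrees; the focal length in pixels is half the picture's height over the tangent of half this angle, whatever the lens; pixels are square), "cx", "cy" (the principal point, pixels), "k1" (the pictures are not rectified: a ray, as slopes to the right and down, at radius r is drawn at 1 + k1 r^2 times it, then the intrinsics apply), "rvec" (rotation vector, rad) and "tvec" (3), from world to camera coordinates, as OpenCV has them. Camera axes: x right, y down, z forward; pixel columns grow to the right and rows downward; lengths in m; the calibration is good to about 2 mm. A picture is of the moment at which its call begins. camera_model takes no time and is no camera call.
A pose or a line that the arm cannot do raises IKError and nothing moves.
- hand_in(): hands the job in, once; it reports no verdict.
The state is a dict: "t": time; "q": joint angles; "qd": joint speeds; "joint_torque": joint torques, N m; "position": TCP position; "orientation": TCP orientation; "contact_force": force on the tool from outside, world axes, zero at the start; "wrist_torque": the same for the moment, N m; "width": opening from 0.0 (shut) to 1.0 (fully open).
Only numpy, scipy, OpenCV 4.12 (cv2) and the standard library are available. Lean on these libraries where they do the work, as an engineer would, in place of code of your own. Each camera call takes 0.05 s, during which the arm holds its last target. There are 200 camera calls.

### The job

The tall plywood box of etching plates at the right end of the table is too wide to grasp round and must not be lifted: tip it back on its rear bottom edge until it leans on the blue rail, and slide the flat steel carrying plate well in under its raised front. Gently ease the box down so that it stands level on the steel alone, without letting it drop. Then draw the loaded plate out by its handle until there is a gap of at least 15 cm between box and rail, and let go, leaving the other things on the table undisturbed.

Things in the scene. Friction and masses are not known exactly. Their poses are not given: they have to be found in the camera images.
- box_centre (a point): Centre (half-way up) of the open-topped plywood box, 96 mm deep (x), 130 mm wide (y), 165 mm high, about 0.85 kg, with metal etching plates filling its rear part (the tallest reach 176 mm above its underside). Its x axis points from its front (the side towards the table's left) to its rear (towards the rail), z up.
- box_rim (a point): Middle of the top edge of the box's front wall, 165 mm above its underside. The wall is 10 mm thick (the point is 5 mm behind the front face). Behind it the inside is clear for 36 mm, 110 mm wide and 150 mm deep, so that one finger can go down inside the box and one in front. Axes as box_centre.
- box_heel (a point): Middle of the box's rear bottom edge, the edge it tips about, on the table at the start. The centre of mass is about 38 mm ahead of the rear face and 79 mm up, so the box balances when tipped back about 26 degrees. Pushed near the top it tips without sliding. Axes as box_centre.
- peel_grip (a point): Centre of the wooden handle of the steel carrying plate that lies flat on the table: handle 90 mm long (x), 26 mm wide (y), 26 mm high, its underside 5 mm and this centre 18 mm above the table. x points from the handle to the blade's tip, z up. The plate weighs about 0.42 kg, most of it the blade.
- peel_tip (a point): Middle of the leading edge of the plate's flat steel blade, 155 mm ahead of peel_grip. Blade 105 mm long (x), 112 mm wide (y), 4 mm thick, square-edged, flat on the table; a neck 10 mm high covers its last 12 mm at the handle. Let down, the box stands level on the blade if this edge is 5 to 30 mm in front of the box's rear edge.
- rail: Blue tubular guard rail fixed to the table: a hoop 360 mm long (y) of 20 mm tube on two posts. Origin on the table under the middle of the bar, whose axis is 105 mm up. x points away from the box, whose rear face starts about 70 mm from the bar; leaning on the bar the box is tipped back about 33 degrees. It never moves.
- inktin: Bystander: round tin of ink, 68 mm diameter, 46 mm high, by the rail beyond the box; origin at the centre of its underside.
- brayer: Bystander: ink roller, 100 mm rubber roller (36 mm diameter) with orange handle, about 200 mm long; origin under the middle of the roller, handle towards -x.
- squeeze: Bystander: white squeeze bottle, 64 mm diameter, 200 mm high with its nozzle; origin at the centre of its underside.
- brushjar: Bystander: glass jar with brushes, 72 mm diameter, jar 95 mm and brushes to 220 mm high; origin at the centre of its underside.
- inkjar: Bystander: small amber jar with black cap, 54 mm diameter, 62 mm high, by the rail on the robot's side of the box; origin at the centre of its underside.
- scraper: Bystander: ink scraper, 215 mm long, 55 mm wide steel blade towards +x, red handle towards -x, lying flat; origin at its middle, on the table.
- tape: Bystander: yellow roll of tape lying flat, 100 mm diameter, 25 mm high; origin at the centre of its underside.

How it is judged:
On the way, in this order (a step that is already met when the one before it is completed fails the run):
1. the box is tipped back by more than 26 degrees with its rear bottom edge still on the table (angle between box_centre's own z axis and vertical above 0.455 rad and height (world z) of box_heel below 0.01 m), for 0.3 s.
2. the steel blade is under the tipped-back box, its leading edge within 50 mm of the middle of the box's rear edge (angle between box_centre's own z axis and vertical above 0.4 rad and horizontal distance between peel_tip and box_heel below 0.05 m), for 0.2 s.
3. the box is let down and stands level on the blade (angle between box_centre's own z axis and vertical below 0.04 rad and contact force between platebox and peel above 3 N and contact force between platebox and table below 0.5 N), for 0.3 s.
At the end, for the whole second after the job is handed in: The box stands level (within 2.3 degrees) on the blade alone, not touching the table, the plate flat on the table, the gap between the box's rear edge and the rail at least 145 mm, everything released and at rest (all of step 3 and angle between peel_grip's own z axis and vertical below 0.04 rad and x of box_heel in the frame of rail below -0.155 m and linear speed of each of platebox, peel below 0.01 m/s).
It fails at once if the box is dropped or slammed: it swings faster than 2.5 rad/s (angular speed of platebox above 2.5 rad/s).
It fails at once if the box is lifted: its rear edge is more than 25 mm above the table (height (world z) of box_heel above 0.025 m).
It fails at once if another thing on the table is moved by more than 25 mm (distance of any of inktin, brayer, squeeze, brushjar, inkjar, scraper, tape from where it was at the start of the episode above 0.025 m).
It also fails if it takes over 72 s, if anything falls off the work surface, if the arm or the gripper's body presses on something with over 40 N, if the wrist force passes 120 N, or if a joint passes its speed limit or range.

## Working session

There is one attempt and no reset: what is moved stays moved. The work goes in short steps, each a Python script; the robot and the scene stay as the last script left them, time stands still between calls to the robot, and variables do not carry over. Pictures are saved under pics/ and viewed, about 8 in all and at most 12, crops included, and the job is handed in when it is done.

```bash
ls; mkdir -p pics; cat > h.py <<'E'
import numpy as np, cv2
from workcell import *
def cap(name,fn=None):
    im,d=read_camera(name)
    if fn: cv2.imwrite('pics/'+fn,im)
    return im,d
def K(m,h=384):
    f=h/2/np.tan(np.radians(m['fovy'])/2)
    return np.array([[f,0,m['cx']],[0,f,m['cy']],[0,0,1]]),np.array([m['k1'],0,0,0,0.])
def cloud(name,d):
    m=camera_model(name);k,D=K(m)
    v,u=np.mgrid[:d.shape[0],:d.shape[1]]
    n=cv2.undistortPoints(np.stack([u,v],-1).reshape(-1,1,2).astype(float),k,D).reshape(-1,2)
    z=d.reshape(-1,1); c=np.hstack([n*z,z])
    R=cv2.Rodrigues(np.array(m['rvec'],float))[0]
    w=(c-np.array(m['tvec'],float).reshape(1,3))@R
    w[z[:,0]==0]=np.nan
    return w.reshape(*d.shape,3)
def proj(name,P):
    m=camera_model(name);k,D=K(m)
    return cv2.projectPoints(np.array(P,float).reshape(-1,1,3),np.array(m['rvec'],float),np.array(m['tvec'],float),k,D)[0].reshape(-1,2)
E
python3 - <<'E'
from h import *
for n in('scene','top'):
    im,d=cap(n,n+'0.png'); np.save(n+'0.npy',cloud(n,d)); print(n,camera_model(n))
print(observe(),pinch_z)
a=cv2.imread('pics/scene0.png');b=cv2.imread('pics/top0.png')
E
```

```text
pics
scene {'fovy': 46.60215192185991, 'cx': 255.36638800599903, 'cy': 189.62347351930802, 'k1': -0.05013872282600677, 'rvec': array([ 2.43806474,  0.85767466, -0.24206302]), 'tvec': array([-0.49616773, -0.20040983,  1.58235965])}
top {'fovy': 54.66589641484679, 'cx': 251.84118853277624, 'cy': 191.63665258473762, 'k1': -0.05287980064376489, 'rvec': array([ 2.18553674, -2.18298002,  0.02917569]), 'tvec': array([0.05302466, 0.58195293, 1.14651536])}
{'t': 0.1, 'q': array([ 1.20620443,  0.57644548,  0.02485876,  1.43783737, -0.01500033,
        1.12899353, -0.05648054]), 'qd': array([ 9.31289064e-04, -1.21889693e-03, -7.90851463e-04, -3.66990396e-03,
       -6.75755661e-05,  1.82069086e-03, -7.09138719e-04]), 'joint_torque': array([ 5.66202973e-03, -7.67301321e+01,  2.25747161e+00, -2.86607248e+01,
        1.57971459e-02,  8.65616865e-03, -1.39191911e-07]), 'position': array([ 0.18694013, -0.64816975,  0.23052615]), 'orientation': array([-3.10921628e+00, -4.39478973e-01,  4.57164259e-04]), 'contact_force': array([-0.51210483, -0.1602762 ,  0.48269338]), 'wrist_torque': array([-0.02380241, -0.03083354, -0.00196677]), 'width': 0.9969241095127662} 0.0187
```

View pics/scene0.png

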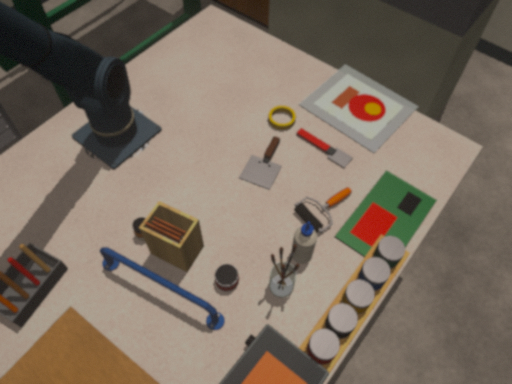

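View pics/top0.png

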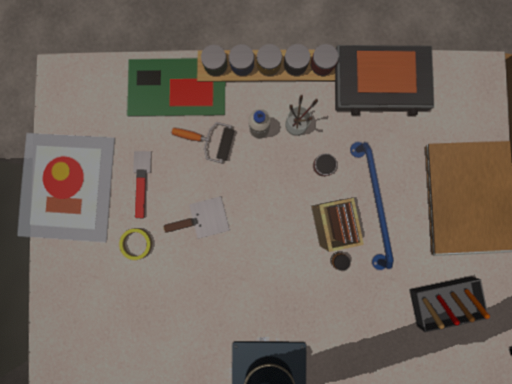

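The scene view shows the box at about (172,235), the blue rail from (108,258) to (215,320), and the plate at (262,170). The top view shows the box at (341,224), the rail from (358,148) to (380,262), the blade at (211,217) with its handle at (181,225), the tin at (325,164) and the ink jar at (341,261).

```bash
python3 - <<'E'
from h import *
T=np.load('top0.npy');S=np.load('scene0.npy')
print('tcp proj',proj('top',observe()['position']),proj('scene',observe()['position']))
for n,(u,v) in dict(table1=(280,280),table2=(150,300),boxc=(341,224),tin=(325,164),jar=(341,261),blade=(211,217),handle=(181,225),railtop=(367,150),railmid=(379,205),rail2=(389,260)).items(): print(n,np.round(T[v,u],4))
im=cv2.imread('pics/top0.png')
crop=lambda u0,u1,v0,v1,s:cv2.resize(im[v0:v1,u0:u1],None,fx=s,fy=s,interpolation=cv2.INTER_CUBIC)
cv2.imwrite('pics/c.png',np.hstack([crop(150,240,185,255,5)[:350],crop(310,380,190,260,5)]))
P=np.vstack([T.reshape(-1,3),S.reshape(-1,3)])
def sel(src,x,y,z): 
    p=src.reshape(-1,3); return p[(p[:,0]>x[0])&(p[:,0]<x[1])&(p[:,1]>y[0])&(p[:,1]<y[1])&(p[:,2]>z[0])&(p[:,2]<z[1])]
c=T[224,341]
for nm,src in(('top',T),('scene',S)):
    p=sel(src,(c[0]-.12,c[0]+.12),(c[1]-.11,c[1]+.08),(.15,.19)).astype(np.float32)
    r=cv2.minAreaRect(p[:,:2]); print(nm,'box top',len(p),r,np.percentile(p[:,2],[5,50,95]))
    b=T[217,211]
    p=sel(src,(b[0]-.1,b[0]+.1),(b[1]-.1,b[1]+.12),(.012,.06)).astype(np.float32)
    if len(p)>5: r=cv2.minAreaRect(p[:,:2]); print(nm,'handle',len(p),r,np.percentile(p[:,2],[5,50,95]))
    rm=T[205,379]
    p=sel(src,(rm[0]-.25,rm[0]+.25),(rm[1]-.07,rm[1]+.07),(.095,.125)).astype(np.float32)
    l=cv2.fitLine(p[:,:2],cv2.DIST_HUBER,0,.01,.01).ravel(); s=(p[:,:2]-l[2:])@l[:2];print(nm,'rail',len(p),l,s.min(),s.max(),np.median(p[:,2]))
E
```

```text
tcp proj [[524.34330845 342.00688543]] [[-55.97217963 270.454906  ]]
table1 [ 0.3049 -0.0349 -0.0021]
table2 [0.2389 0.376  0.0015]
boxc [ 0.4856 -0.1983  0.1326]
tin [ 0.6651 -0.1703  0.0444]
jar [ 0.3733 -0.2128  0.0621]
blade [0.5022 0.183  0.0028]
handle [0.4777 0.2719 0.0327]
railtop [ 0.697  -0.2796  0.1132]
railmid [ 0.539  -0.3124  0.1107]
rail2 [ 0.3826 -0.3391  0.1111]Traceback (most recent call last):
  File "<stdin>", line 14, in <module>
cv2.error: OpenCV(4.12.0) /io/opencv/modules/imgproc/src/convhull.cpp:143: error: (-215:Assertion failed) total >= 0 && (depth == CV_32F || depth == CV_32S) in function 'convexHull'
```

View pics/c.png

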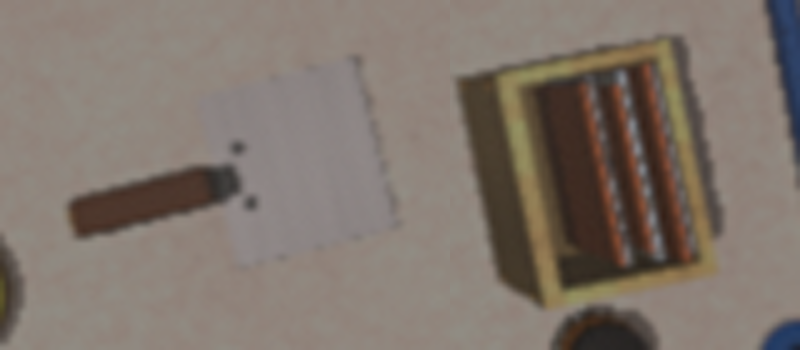

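```bash
cat >> h.py <<'E'
def rayplane(name,uv,z):
    m=camera_model(name);k,D=K(m)
    n=cv2.undistortPoints(np.array(uv,float).reshape(-1,1,2),k,D).reshape(-1,2)
    R=cv2.Rodrigues(np.array(m['rvec'],float))[0];c=-R.T@np.array(m['tvec'],float).ravel()
    r=np.c_[n,np.ones(len(n))]@R
    return c+r*((z-c[2])/r[:,2])[:,None]
def rect(src,x,y,z):
    p=src.reshape(-1,3); p=p[(p[:,0]>x[0])&(p[:,0]<x[1])&(p[:,1]>y[0])&(p[:,1]<y[1])&(p[:,2]>z[0])&(p[:,2]<z[1])].astype(np.float32)
    return p
E
python3 - <<'E'
from h import *
T=np.load('top0.npy');S=np.load('scene0.npy')
uv=lambda L,u0,v0:[((a+.5)/5-.5+u0,(b+.5)/5-.5+v0) for a,b in L]
print('box',rayplane('top',uv([(497,75),(668,38),(717,272),(545,308)],220,190),.165).round(4))
print('blade',rayplane('top',uv([(203,97),(357,55),(400,228),(240,268)],150,185),.004).round(4))
print('handle end',rayplane('top',uv([(68,205),(77,237)],150,185),.031).round(4),'neck',rayplane('top',uv([(207,166),(213,200)],150,185),.031).round(4))
for nm,src in(('top',T),('scene',S)):
  for lab,x,y,z in(('box',(.38,.6),(-.28,-.1),(.155,.172)),('handle',(.42,.56),(.2,.33),(.02,.045)),('rail',(.33,.74),(-.38,-.25),(.1,.125)),('tin',(.6,.73),(-.24,-.1),(.035,.06)),('jar',(.32,.43),(-.26,-.16),(.05,.08)),('squeeze',(.65,.9),(-.1,.1),(.03,.25))):
    p=rect(src,x,y,z)
    if len(p)>5: print(nm,lab,len(p),[np.round(a,4) for a in cv2.minAreaRect(p[:,:2])],p.mean(0).round(4))
    if lab=='rail':
        l=cv2.fitLine(p[:,:2],cv2.DIST_HUBER,0,.01,.01).ravel(); s=(p[:,:2]-l[2:])@l[:2];print(l,s.min(),s.max())
def chk(y,q=None):
    pass
E
```

```text
box [[ 0.5392 -0.1321  0.165 ]
 [ 0.5594 -0.2252  0.165 ]
 [ 0.4329 -0.2505  0.165 ]
 [ 0.4135 -0.1574  0.165 ]]
blade [[0.5431 0.2494 0.004 ]
 [0.5699 0.1516 0.004 ]
 [0.4608 0.1238 0.004 ]
 [0.4353 0.2249 0.004 ]]
handle end [[0.4755 0.328  0.031 ]
 [0.4558 0.3221 0.031 ]] neck [[0.5    0.2413 0.031 ]
 [0.479  0.2374 0.031 ]]Traceback (most recent call last):
  File "<stdin>", line 10, in <module>
cv2.error: OpenCV(4.12.0) /io/opencv/modules/imgproc/src/convhull.cpp:143: error: (-215:Assertion failed) total >= 0 && (depth == CV_32F || depth == CV_32S) in function 'convexHull'
```

```bash
cat >> h.py <<'E'
from scipy.spatial.transform import Rotation as Ro
def Rbox(yaw,th):  # box axes: cols x(rear),y,z ; tipped back by th
    return Ro.from_euler('z',yaw)*Ro.from_euler('y',th)
def tool(yaw,th,s): # tool z = -box z, tool y = s*box x
    B=Rbox(yaw,th).as_matrix(); y=s*B[:,0]; z=-B[:,2]; return Ro.from_matrix(np.c_[np.cross(y,z),y,z]).as_rotvec()
def rim_tcp(heel,yaw,th,depth=.035): # heel 3-vector; tcp with jaws centred on rim wall
    return np.asarray(heel)+Rbox(yaw,th).apply([-.091,0,.165-depth])
E
python3 - <<'E'
from h import *
T=np.load('top0.npy');S=np.load('scene0.npy')
for nm,src in(('top',T),('scene',S)):
  for lab,x,y,z in(('box',(.38,.6),(-.28,-.1),(.155,.172)),('handle',(.42,.56),(.2,.345),(.02,.045)),('rail',(.33,.74),(-.38,-.25),(.1,.125)),('jar',(.32,.43),(-.26,-.16),(.05,.08))):
    p=rect(src,x,y,z)
    if len(p)>5: print(nm,lab,len(p),cv2.minAreaRect(np.ascontiguousarray(p[:,:2])),p.mean(0).round(4))
    if lab=='rail':
        l=cv2.fitLine(np.ascontiguousarray(p[:,:2]),cv2.DIST_HUBER,0,.01,.01).ravel(); s=(p[:,:2]-l[2:])@l[:2];print(l,s.min(),s.max())
c=np.array([.4863,-.1913,0]);yaw=np.radians(-78.1);heel=c+[.048*np.cos(yaw),.048*np.sin(yaw),0];print('heel',heel)
for s in(1,-1):
  for th in (0,.2,.4,.58):
    print(s,th,rim_tcp(heel,yaw,th).round(3),np.round(q,2) if (q:=ik(rim_tcp(heel,yaw,th),tool(yaw,th,s))) is not None else None)
  yp=np.radians(-75.3)
  for P,y in(([.476,.2876,.005],yp),([.46,-.06,.005],yaw),([.44,.05,.005],yaw)):
    q=ik(P,Ro.from_euler('z',y).as_matrix().dot(1) is None or tool(y+np.pi/2,0,s)); print('peel',s,P,q if q is None else np.round(q,2))
E
```

```text
top box 767 ((0.48583120107650757, -0.1916763186454773), (0.1309613436460495, 0.09757093340158463), 11.77781867980957) [ 0.4855 -0.196   0.1626]
top handle 238 ((0.47728273272514343, 0.28421032428741455), (0.02604442462325096, 0.08947969228029251), 14.89268970489502) [0.4776 0.2832 0.0293]
top rail 858 ((0.5404390692710876, -0.31376805901527405), (0.3527451157569885, 0.022290034219622612), 10.009071350097656) [ 0.5404 -0.3124  0.1109]
[ 0.98495036  0.17283732  0.54040974 -0.3124061 ] -0.17657802 0.17616326
top jar 228 ((0.387984037399292, -0.21262666583061218), (0.0865069329738617, 0.04821199178695679), 11.798783302307129) [ 0.3715 -0.2147  0.0603]
scene box 875 ((0.4859358072280884, -0.191253200173378), (0.13289570808410645, 0.09947001188993454), 11.341585159301758) [ 0.4888 -0.1964  0.1632]
scene handle 177 ((0.47918492555618286, 0.28547632694244385), (0.028018638491630554, 0.09741228818893433), 16.566970825195312) [0.4812 0.2814 0.0302]
scene rail 974 ((0.53806471824646, -0.2792637348175049), (0.3618777096271515, 0.09246350079774857), 9.888218879699707) [ 0.5516 -0.3134  0.1119]
[
[... 585 characters left out ...]
-0.41  0.71 -0.33  1.97  0.44  0.53 -0.79]
peel 1 [0.46, -0.06, 0.005] [ 0.18  0.64 -0.22  2.21  0.41  0.34 -0.18]
peel 1 [0.44, 0.05, 0.005] [-0.08  0.62 -0.2   2.26  0.41  0.29 -0.44]
-1 0 [ 0.477 -0.149  0.13 ] [ 0.73  0.53 -0.76  2.    0.5   0.8   1.46]
-1 0.2 [ 0.483 -0.176  0.145] [ 0.93  0.62 -0.86  1.85  0.33  0.95  1.72]
-1 0.4 [ 0.489 -0.206  0.155] [ 1.04  0.74 -0.91  1.69  0.22  1.14  1.89]
-1 0.58 [ 0.495 -0.233  0.159] [ 1.1   0.87 -0.94  1.53  0.16  1.31  1.98]
peel -1 [0.476, 0.2876, 0.005] [ 0.08  1.07 -1.3   1.95  1.17  1.16  1.69]
peel -1 [0.46, -0.06, 0.005] [-0.14  0.65  0.25  2.22 -0.5   0.32 -2.4 ]
peel -1 [0.44, 0.05, 0.005] [ 0.55  0.98 -1.3   2.24  1.21  1.02  1.85]
```

```bash
cat >> h.py <<'E'
YAW=np.radians(-78.4); C=np.array([.4859,-.1914,0]); HEEL=C+.048*np.array([np.cos(YAW),np.sin(YAW),0])
def st(tag=''):
    o=observe(); print(tag,'t%.1f'%o['t'],o['position'].round(4),'F',o['contact_force'].round(1),'M',o['wrist_torque'].round(2),'w%.3f'%o['width'])
    return o
E
python3 - <<'E'
from h import *
gripper_to(.35,40)
r=tool(YAW,0,1); p=rim_tcp(HEEL,YAW,0)
goto(p+[0,0,.15],r); move_straight(p+[0,0,.05],r,rate=.2); st('above')
print(move_straight(p,r,rate=.05,until_force=6)); st('in')
cap('top','top1.png'); im=cap('scene','scene1.png')[0]
cv2.imwrite('pics/s1.png',cv2.resize(im[120:340,60:300],None,fx=2.5,fy=2.5,interpolation=cv2.INTER_CUBIC))
E
```

```text
above t3.4 [ 0.4777 -0.1497  0.1805] F [ 0.5 -0.7  0.1] M [ 0.02 -0.01 -0.04] w0.350
False
in t4.6 [ 0.4775 -0.1493  0.1303] F [-0.5  0.3  0.2] M [ 0.07  0.   -0.01] w0.351
```

View pics/s1.png

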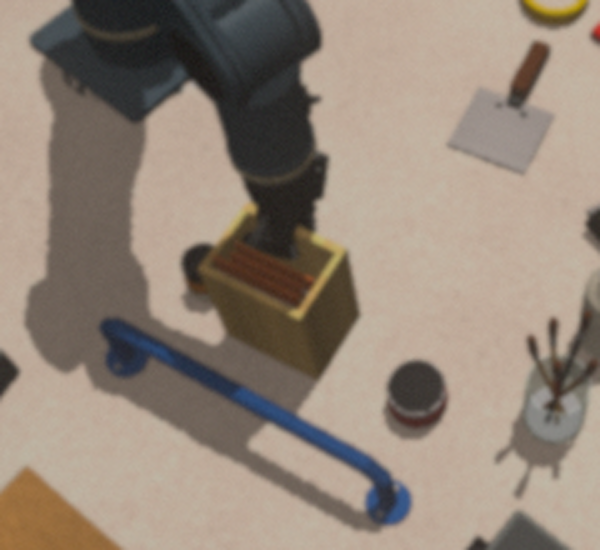

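The gripper straddles the front wall at about (290,240) in the crop and the box is undisturbed. Next I grip the rim and tip the box along its arc.

```bash
python3 - <<'E'
from h import *
gripper_to(0,40); st('grip')
for th in np.radians(np.arange(4,32.1,4)):
    move_straight(rim_tcp(HEEL,YAW,th),tool(YAW,th,1),rate=.06)
    o=st('%.0f'%np.degrees(th))
    if np.linalg.norm(o['contact_force'])>40: print('HIGH');break
im=cap('scene','scene2.png')[0]
cv2.imwrite('pics/s2.png',cv2.resize(im[120:340,60:300],None,fx=2.5,fy=2.5,interpolation=cv2.INTER_CUBIC))
E
```

```text
grip t5.0 [ 0.4775 -0.1495  0.1303] F [ 0.3 -0.7  2.4] M [-0.13  0.06  0.03] w0.112
4 t5.3 [ 0.4791 -0.1581  0.1362] F [-0.7  2.9  3.7] M [ 0.42  0.08 -0.04] w0.113
8 t5.6 [ 0.481  -0.1673  0.1415] F [-0.9  2.5  5.2] M [0.49 0.35 0.01] w0.111
12 t6.0 [ 0.483  -0.1759  0.1465] F [-2.2  7.   9.9] M [1.68 0.49 0.13] w0.116
16 t6.3 [ 0.4852 -0.1853  0.1506] F [-1.1  7.  10.8] M [2.34 0.48 0.16] w0.113
20 t6.6 [ 0.4876 -0.1978  0.1534] F [-1.1  2.8  6.4] M [ 0.52  0.1  -0.06] w0.115
24 t7.0 [ 0.4896 -0.2071  0.1561] F [-0.4  4.4  8. ] M [ 1.71  0.13 -0.03] w0.112
28 t7.3 [ 0.4918 -0.2181  0.1577] F [0.  3.8 7.1] M [ 1.37  0.02 -0.01] w0.114
32 t7.6 [ 0.4942 -0.2294  0.1586] F [0.4 1.8 6.3] M [ 1.04 -0.01 -0.04] w0.110
```

View pics/s2.png

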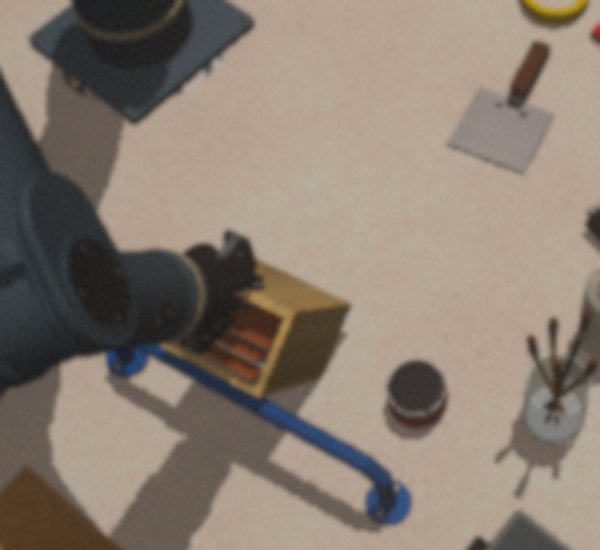

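```bash
python3 - <<'E'
from h import *
th=np.radians(33.5)
print(move_straight(rim_tcp(HEEL,YAW,th)+[0,0,.001],tool(YAW,th,1),rate=.03,until_force=8)); st('lean')
gripper_to(.3); dwell(.2); o=st('open')
R=Ro.from_rotvec(o['orientation']).as_matrix()
move_straight(o['position']-.12*R[:,2],rate=.15); o=st('out')
move_straight(o['position']+[-.03,.10,.08],rate=.25)
gripper_to(.8)
goto([.455,.05,.25],tool(YAW+np.pi/2,0,1)); o=st('clear')
im,d=cap('scene','scene3.png'); np.save('scene3.npy',cloud('scene',d)); _,d=cap('top','top3.png'); np.save('top3.npy',cloud('top',d))
t=cv2.imread('pics/top3.png')
cv2.imwrite('pics/c3.png',np.hstack([cv2.resize(im[170:340,80:260],None,fx=2.2,fy=2.2,interpolation=cv2.INTER_CUBIC),cv2.resize(t[140:310,230:410],None,fx=2.2,fy=2.2,interpolation=cv2.INTER_CUBIC)]))
E
```

```text
True
lean t7.9 [ 0.4945 -0.2336  0.1588] F [ 1.3 -1.9  1.7] M [-0.83 -0.1   0.07] w0.108
open t8.4 [ 0.4945 -0.2317  0.1596] F [-0.2  0.3  0.5] M [-0.56 -0.11 -0.  ] w0.304
out t9.3 [ 0.5078 -0.2959  0.259 ] F [-0.5 -0.2 -0.9] M [-0.52 -0.12 -0.02] w0.301
clear t11.5 [0.4557 0.0484 0.2501] F [ 1.1 -0.1 -0.5] M [-0.05 -0.03 -0.  ] w0.801
```

View pics/c3.png

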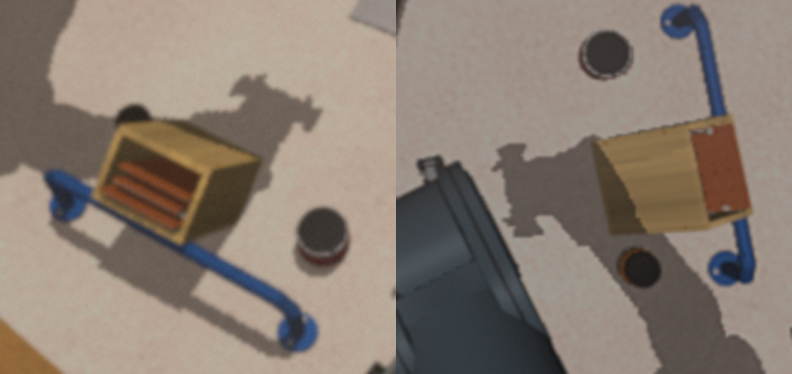

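```bash
python3 - <<'E'
from h import *
T=np.load('top3.npy')
B=rayplane('top',[(320.9,205),(326.8,245.5)],.052);U=rayplane('top',[(363.6,197.7),(371.8,243.6)],.1907)
print(B.round(4),U.round(4),np.linalg.norm(B[0]-B[1]),np.linalg.norm(U[0]-U[1]),np.linalg.norm(B-U,axis=1))
# front-face plane fit
m=np.zeros(T.shape[:2],np.uint8); cv2.fillConvexPoly(m,np.array([(325,207),(360,201),(368,241),(330,242)]),1)
p=T[m>0]; p=p[np.isfinite(p).all(1)]; c=np.median(p,0)
for _ in range(3):
    w=np.linalg.svd(p-p.mean(0),full_matrices=False)[2][2]; r=abs((p-p.mean(0))@w); p=p[r<max(.004,2*r.std())]
w*=np.sign(w[2]); print(len(p),'n',w,'tilt',np.degrees(np.arcsin(w[2])),'yaw',np.degrees(np.arctan2(-w[1],-w[0])),p.mean(0))
# heel from plane: front face passes; heel = on z=0, 
th=np.arcsin(w[2]); yaw=np.arctan2(-w[1],-w[0]); f=np.array([np.cos(yaw),np.sin(yaw),0])
fb=B.mean(0); print('heel from bottom edge',fb+.096*np.cos(th)*f-[0,0,.096*np.sin(th)])
# from plane: point at z=.052 on the plane along f
q=p.mean(0); s=(.096*np.sin(th)-q[2])/np.cos(th); q2=q-f*np.sin(th)*(-s)*1+0; q2=q+s*(np.cos(th)*np.array([0,0,1])+np.sin(th)*f)
print('heel from plane',q2+.096*np.cos(th)*f-[0,0,.096*np.sin(th)],'orig',HEEL,'f',f, 'rail x',(q2+.096*np.cos(th)*f-[.5404,-.3125,0])@[.1725,-.985,0])
E
```

```text
[[ 0.5398 -0.1556  0.052 ]
 [ 0.4183 -0.1726  0.052 ]] [[ 0.5571 -0.2464  0.1907]
 [ 0.4362 -0.2667  0.1907]] 0.12273991443277198 0.12264053664801647 [0.16667816 0.16859122]
1451 n [-0.16904579  0.80935694  0.56246322] tilt 34.22631735844324 yaw -78.20255592550622 [ 0.48851111 -0.21222736  0.13160134]
heel from bottom edge [ 0.49525676 -0.24175791 -0.00199647]
heel from plane [ 4.93945983e-01 -2.38248445e-01 -6.93889390e-18] orig [ 0.49555174 -0.23841961  0.        ] f [ 0.20445239 -0.97887651  0.        ] rail x -0.08115109972599328
```

```bash
cat >> h.py <<'E'
HEEL2=np.array([.4953,-.2392,0]); Y2=np.radians(-79.3); F2=np.array([np.cos(Y2),np.sin(Y2),0])
peelrot=lambda y: tool(y+np.pi/2,0,1)
E
python3 - <<'E'
from h import *
yp=np.radians(-75); P=np.array([.4775,.2845,.004])
goto(P+[0,0,.15],peelrot(yp)); print(move_straight(P,peelrot(yp),rate=.1,until_force=8)); st('down')
gripper_to(0,60); st('grip')
Q=HEEL2-.275*F2; Q[2]=.004
move_straight(Q,peelrot(Y2),rate=.1); st('pre')
im,d=cap('top','top4.png'); s=cap('scene','scene4.png')[0]
cv2.imwrite('pics/c4.png',np.hstack([cv2.resize(im[170:290,220:400],None,fx=2.2,fy=2.2,interpolation=cv2.INTER_CUBIC),cv2.resize(s[130:250,120:300],None,fx=2.2,fy=2.2,interpolation=cv2.INTER_CUBIC)]))
E
```

```text
False
down t14.3 [0.4778 0.2847 0.0045] F [-0.5  0.7  0.1] M [-0.02 -0.03  0.04] w0.798
grip t14.8 [0.4776 0.2845 0.0043] F [-0.4 -0.9  5.5] M [-0.23  0.13 -0.05] w0.294
pre t17.5 [0.4448 0.0319 0.0043] F [0.7 3.9 5.8] M [ 0.91 -0.02 -0.05] w0.295
```

View pics/c4.png

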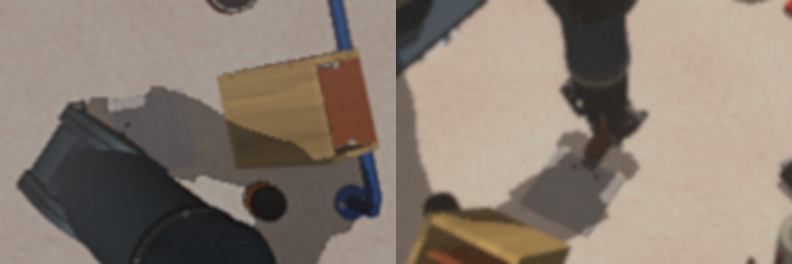

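In the scene crop the blade's leading edge runs from about (522,198) to (603,233), clear of the box. I'll check the tip offset against the TCP.

```bash
python3 - <<'E'
from h import *
s=cv2.imread('pics/scene4.png')
e=rayplane('scene',[(177.3,220),(214.1,235.9)],.004); print(e.round(4),e.mean(0).round(4),np.linalg.norm(e[0]-e[1]))
t=observe()['position'];print('ahead of tcp along f',(e-t)@F2,'tip->heel',(HEEL2-e)@F2)
cv2.imwrite('pics/c5.png',cv2.resize(s[180:250,150:250],None,fx=6,fy=6,interpolation=cv2.INTER_CUBIC)+20)
im=cv2.imread('pics/scene4.png').copy()
pts=proj('scene',[t*[1,1,0]+.155*F2+[0,0,.004]+k*np.array([-F2[1],F2[0],0]) for k in(-.056,0,.056)]);print(pts.round(1))
E
```

```text
[[ 0.4177 -0.1183  0.004 ]
 [ 0.5438 -0.0877  0.004 ]] [ 0.4807 -0.103   0.004 ] 0.12973622674287777
ahead of tcp along f [0.14257155 0.13589725] tip->heel [0.13316812 0.13984242]
[[174.7 222.9]
 [189.9 230.5]
 [205.5 238.2]]
```

View pics/c5.png

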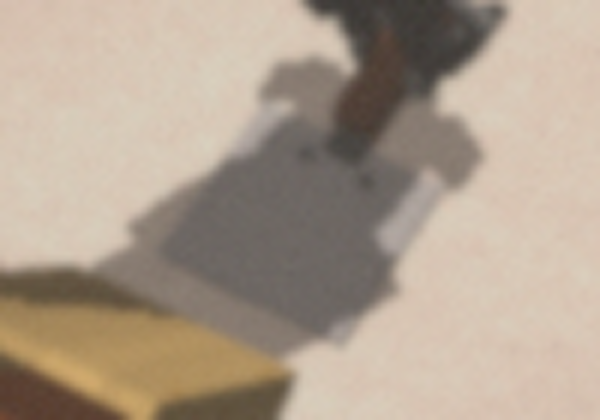

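```bash
python3 - <<'E'
from h import *
Q=HEEL2-.169*F2; Q[2]=.004
print(move_straight(Q,peelrot(Y2),rate=.06,until_force=12)); o=st('in'); print('tcp->heel',(HEEL2-o['position'])@F2)
gripper_to(.8); dwell(.1); st('open')
im,d=cap('top','top5.png'); s=cap('scene','scene5.png')[0]
move_straight(o['position']+[0,0,.12],rate=.15)
move_straight(o['position']+[-.02,.06,.25],rate=.2)
st('clear'); im,d=cap('top','top6.png'); np.save('top6.npy',cloud('top',d)); s,d=cap('scene','scene6.png')
cv2.imwrite('pics/c6.png',np.hstack([cv2.resize(im[180:270,270:390],None,fx=3.3,fy=3.3,interpolation=cv2.INTER_CUBIC),cv2.resize(s[180:270,120:240],None,fx=3.3,fy=3.3,interpolation=cv2.INTER_CUBIC)]))
E
```

```text
False
in t19.5 [ 0.4638 -0.0718  0.0043] F [-2.1  7.9  9.3] M [ 1.32  0.3  -0.02] w0.296
tcp->heel 0.17034432851413675
open t20.1 [ 0.4639 -0.0733  0.004 ] F [-0.4  0.6  0.2] M [ 0.02 -0.02 -0.01] w0.802
clear t22.0 [ 0.4433 -0.0125  0.2533] F [-1.  -0.3 -0.3] M [-0.05  0.02 -0.04] w0.803
```

View pics/c6.png

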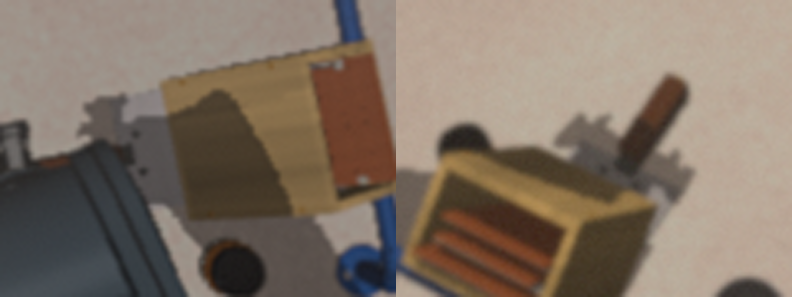

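The plate is in under the box: in the right half the handle runs from (676,85) to (630,165) and the box still leans. I'll check numerically how far in the tip is.

```bash
python3 - <<'E'
from h import *
s,d=cap('scene'); S=cloud('scene',d); T=np.load('top6.npy')
p=rect(S,(.40,.52),(-.1,0.02),(.02,.045)); r=cv2.minAreaRect(np.ascontiguousarray(p[:,:2])); print('handle',len(p),r)
a=p[:,:2]@F2[:2]; l=p[:,:2]@np.array([-F2[1],F2[0]]); print('along range rel heel',np.percentile(a,[1,3,50,97])-HEEL2@F2)
B=rayplane('top',[(319.1,204.8),(327.6,246.1)],.052);print(B.round(4),(B-HEEL2)@F2)
m=np.zeros(T.shape[:2],np.uint8); cv2.fillConvexPoly(m,np.array([(325,207),(360,201),(368,241),(330,242)]),1)
p=T[m>0]; p=p[np.isfinite(p).all(1)]
for _ in range(3):
    w=np.linalg.svd(p-p.mean(0),full_matrices=False)[2][2]; r=abs((p-p.mean(0))@w); p=p[r<max(.004,2*r.std())]
w*=np.sign(w[2]); print(len(p),'tilt',np.degrees(np.arcsin(w[2])),'yaw',np.degrees(np.arctan2(-w[1],-w[0])),p.mean(0))
E
```

```text
handle 195 ((0.4632253050804138, -0.06224269047379494), (0.028576010838150978, 0.07918182015419006), 8.713560104370117)
along range rel heel [-0.21464857 -0.21291643 -0.17785907 -0.14381303]
[[ 0.5404 -0.1501  0.052 ]
 [ 0.4165 -0.175   0.052 ]] [-0.07914088 -0.07776768]
1453 tilt 34.33277574934565 yaw -78.16015366322111 [ 0.48841575 -0.2121827   0.13146744]
```

```bash
python3 - <<'E'
from h import *
th=np.radians(33.3); p=rim_tcp(HEEL2,Y2,th); r=tool(Y2,th,1); up=Rbox(Y2,th).apply([0,0,1]); print(p)
gripper_to(.35,40)
a=p+.12*up
goto(a+[-.03,.10,.08],r); move_straight(a,r,rate=.2); print(move_straight(p,r,rate=.06,until_force=6)); o=st('in')
im,d=cap('scene','scene7.png'); t=cap('top','top7.png')[0]
cv2.imwrite('pics/c7.png',np.hstack([cv2.resize(t[180:270,290:410],None,fx=3.3,fy=3.3,interpolation=cv2.INTER_CUBIC),cv2.resize(im[190:280,110:230],None,fx=3.3,fy=3.3,interpolation=cv2.INTER_CUBIC)]))
E
```

```text
[ 0.49443006 -0.23459596  0.15861603]
False
in t26.4 [ 0.4945 -0.2348  0.1588] F [ 0.2  0.2 -0.3] M [-0.57 -0.14  0.  ] w0.350
```

View pics/c7.png

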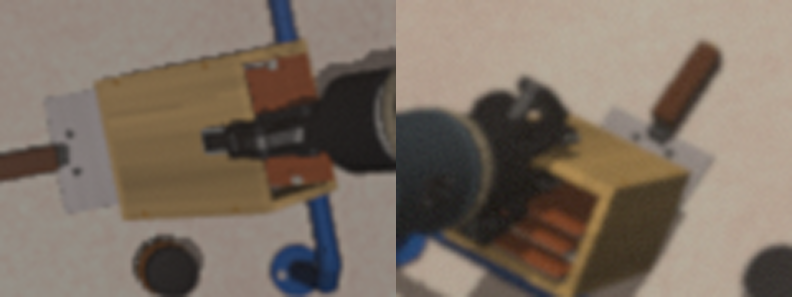

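The jaws straddle the rim at about (240,145) in the left half, and the blade sits under the box. I'll lower the box now.

```bash
python3 - <<'E'
from h import *
gripper_to(0,40); st('grip')
d=.0155; th0=np.arctan(.004/d); s0=np.hypot(d,.004)
edge=HEEL2-d*F2+[0,0,.004]
for deg in [31,28,25,22,19,16,13,10,7.5,5,3,1.5,0]:
    th=np.radians(deg)
    h=HEEL2 if th>th0 else edge+s0*np.cos(th)*F2-[0,0,s0*np.sin(th)]
    move_straight(rim_tcp(h,Y2,th),tool(Y2,th,1),rate=.04)
    o=st(str(deg))
    if np.linalg.norm(o['contact_force'])>45: print('HIGH');break
dwell(.3);st('end')
E
```

```text
grip t26.8 [ 0.4946 -0.2344  0.1587] F [-0.4  0.7 -0.9] M [-0.3  -0.43 -0.04] w0.109
31 t27.1 [ 0.493  -0.2277  0.1584] F [0.4 3.2 0.7] M [ 0.48 -0.4  -0.13] w0.110
28 t27.5 [ 0.4916 -0.2199  0.1577] F [-0.8  3.5  3.3] M [ 1.19 -0.17  0.05] w0.110
25 t27.9 [ 0.4902 -0.2123  0.1566] F [-0.7  3.5  5.3] M [1.44 0.   0.02] w0.108
22 t28.2 [ 0.4887 -0.2043  0.155 ] F [-0.9  4.   7.5] M [1.75 0.15 0.18] w0.114
19 t28.6 [ 0.4872 -0.1963  0.153 ] F [-3.3  5.7 10.6] M [1.98 0.3  0.18] w0.112
16 t28.9 [ 0.4857 -0.1883  0.1506] F [-3.6  5.3 12.2] M [2.18 0.49 0.25] w0.114
13 t29.3 [ 0.4842 -0.1815  0.1477] F [-2.9  4.7  8.7] M [1.57 0.41 0.2 ] w0.112
10 t29.6 [ 0.4829 -0.1752  0.1448] F [-0.9 -0.6  0.6] M [-0.31  0.09  0.01] w0.110
7.5 t29.9 [ 0.4819 -0.1683  0.1426] F [-0.5 -0.3 -1.3] M [-0.4  -0.12 -0.09] w0.108
5 t30.3 [ 0.4809 -0.1618  0.1402] F [-0.8  1.4  2.7] M [ 0.14 -0.08 -0.05] w0.116
3 t30.5 [ 0.4799 -0.1574  0.138 ] F [-1.3  0.1  3.4] M [-0.01 -0.05 -0.08] w0.108
1.5 t30.8 [ 0.4793 -0.1539  0.1362] F [-1.2  0.   5.1] M [ 0.07 -0.01 -0.04] w0.107
0 t31.0 [ 0.4785 -0.1505  0.1344] F [-2.3  2.5  7.5] M [ 0.28  0.1  -0.12] w0.108
end t31.3 [ 0.4786 -0.1506  0.1344] F [-3.3  1.9  7.9] M [ 0.43  0.13 -0.01] w0.116
```

Forces stayed low throughout. I'll release, back out and look.

```bash
python3 - <<'E'
from h import *
gripper_to(.3,20); dwell(.2); o=st('open')
move_straight(o['position']+[0,0,.12],rate=.12)
gripper_to(.8)
goto([.455,.0,.28],peelrot(Y2)); st('clear')
im,d=cap('scene','scene8.png'); S=cloud('scene',d); t,d=cap('top','top8.png'); T=cloud('top',d)
for n,src in(('s',S),('t',T)):
    p=rect(src,(.38,.6),(-.28,-.1),(.158,.178)); print(n,'rim',len(p),cv2.minAreaRect(np.ascontiguousarray(p[:,:2])),np.median(p[:,2]))
    p=rect(src,(.40,.52),(-.1,0.02),(.02,.045))
    if len(p)>20: print(n,'handle',len(p),cv2.minAreaRect(np.ascontiguousarray(p[:,:2])),np.percentile(p[:,:2]@F2[:2],[1,97])-HEEL2@F2)
cv2.imwrite('pics/c8.png',np.hstack([cv2.resize(t[180:270,290:410],None,fx=3.3,fy=3.3,interpolation=cv2.INTER_CUBIC),cv2.resize(im[180:270,110:230],None,fx=3.3,fy=3.3,interpolation=cv2.INTER_CUBIC)]))
E
```

```text
open t31.8 [ 0.4785 -0.1504  0.1339] F [ 0.3  0.5 -0.6] M [-0.01 -0.05 -0.  ] w0.299
clear t34.5 [ 0.4551 -0.0007  0.2799] F [0.5 0.4 0.8] M [ 0.01 -0.01 -0.03] w0.796
s rim 926 ((0.4857048988342285, -0.19146981835365295), (0.1352190226316452, 0.09903734177350998), 10.816329002380371) 0.1677669
s handle 151 ((0.4621239900588989, -0.05508141964673996), (0.026764465495944023, 0.06004297733306885), 9.759027481079102) [-0.21462194 -0.15872538]
t rim 825 ((0.4855877459049225, -0.19151245057582855), (0.13137789070606232, 0.09773191064596176), 10.968430519104004) 0.16700386
```

View pics/c8.png

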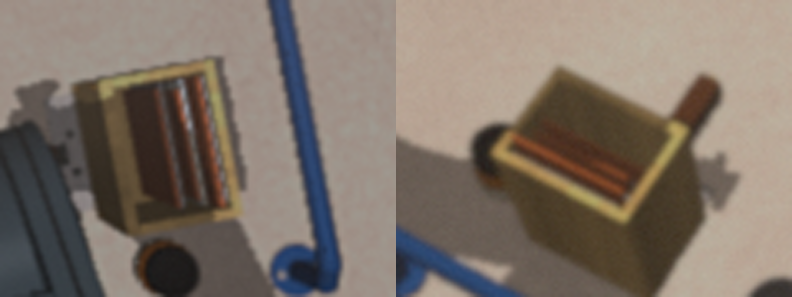

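The box stands on the blade: its rim has risen about 4 mm, and the handle and box are where I expected. I'll draw the plate out now.

```bash
python3 - <<'E'
from h import *
P=HEEL2-.170*F2; P[2]=.004; r=peelrot(Y2)
goto(P+[0,0,.15],r); print(move_straight(P,r,rate=.1,until_force=8)); st('down')
gripper_to(0,50); st('grip')
move_straight(P-.1*F2,r,rate=.035); o=st('pulled'); dwell(.3)
gripper_to(.8,20); dwell(.2); st('open')
move_straight(o['position']+[0,0,.15],rate=.12); move_straight(o['position']+[-.02,.1,.25],rate=.2); dwell(.3); st('clear')
im,d=cap('scene','scene9.png'); S=cloud('scene',d); t,d=cap('top','top9.png'); T=cloud('top',d)
for n,src in(('s',S),('t',T)):
    p=rect(src,(.36,.6),(-.25,0),(.158,.178)); q=cv2.minAreaRect(np.ascontiguousarray(p[:,:2])); print(n,'rim',len(p),q,np.median(p[:,2]))
    c=np.r_[q[0],0]; print('heel rail x',(c+.048*F2-[.5404,-.3125,0])@[.1725,-.985,0])
    p=rect(src,(.38,.52),(-.03,.14),(.02,.045))
    if len(p)>20: print(n,'handle',len(p),cv2.minAreaRect(np.ascontiguousarray(p[:,:2])),np.percentile(p[:,:2]@F2[:2],[1,97])-c@F2-.048)
cv2.imwrite('pics/c9.png',np.hstack([t[100:320,210:410],im[90:310,80:320]]))
E
```

```text
False
down t36.9 [ 0.464  -0.0722  0.0044] F [ 0.2 -0.5  0.3] M [ 0.03 -0.04  0.02] w0.798
grip t37.4 [ 0.4639 -0.0722  0.0043] F [-1.5 -0.1  5.3] M [ 0.01  0.17 -0.02] w0.294
pulled t40.4 [0.4455 0.0238 0.0043] F [ 2.3 -9.9  7. ] M [-1.86 -0.47  0.03] w0.294
open t41.4 [0.4451 0.0262 0.004 ] F [ 0.6  0.1 -0.2] M [-0.04  0.    0.05] w0.797
clear t44.0 [0.4254 0.1232 0.2538] F [ 0.9 -0.  -0.3] M [-0.02 -0.01 -0.01] w0.802
s rim 871 ((0.4677433669567108, -0.09513730555772781), (0.13285554945468903, 0.09872785210609436), 9.496554374694824) 0.1678441
heel rail x -0.17864027062963078
s handle 105 ((0.4433583915233612, 0.04595159739255905), (0.027536697685718536, 0.047437604516744614), 6.659122943878174) [-0.21460344 -0.16945081]
t rim 743 ((0.4669678807258606, -0.09510968625545502), (0.13081099092960358, 0.09687426686286926), 10.621095657348633) 0.16711712
heel rail x -0.17880124701719113
t handle 251 ((0.4450719356536865, 0.025524141266942024), (0.02594946324825287, 0.09140599519014359), 10.420670509338379) [-0.21524004 -0.12799327]
```

View pics/c9.png

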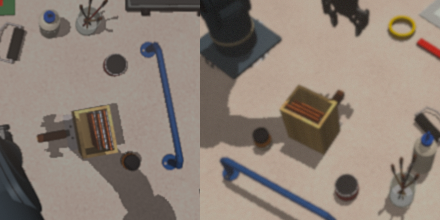

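```bash
python3 -c "
from workcell import *
hand_in()"
```

```text
the job is handed in; nothing more can be done
```

I tipped the box back onto the rail by its front rim and slid the plate in until its tip was about 15 mm short of the box's rear edge. I then eased the box down onto the blade, drew the loaded plate out 10 cm, let go and handed in at about 44 s. The hand-in gives no verdict.

**Last checks:**
- **Gap:** both cameras put the box's rear edge about 179 mm from the rail's axis, so about 169 mm from its surface. The limit is 145 mm.
- **Standing on the blade:** the rim is about 167 mm up, consistent with a 165 mm box on 4 mm of steel. The box did not shift on the plate as I pulled. I did not fit the final tilt or measure contact forces.
- **Other things:** the ink jar nearest the box is at the same pixels as before. The others in view looked unmoved, but I did not measure them. The tape, the scraper and most of the roller were not in the last top crop.
- **Forces:** tool readings between moves stayed under about 15 N throughout.

**Disagreement:** with the box on the rail, the camera fit gave a lean of about 34°, while the geometry gives 33°. My first reading of the blade tip before insertion was about 15 mm short of where it should have been. I took that for misread corners in the shadow, because a closer crop agreed to about 3 mm.

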